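Hang up the parts basket and the pad slick at the woodwind repair bench

ROBOT

A 7-joint arm with a two-finger parallel gripper is mounted at the origin on the work surface. World frame = base frame: x ahead of the robot, y to its left, z up, the work surface at z = 0. Lengths are in m, angles in degrees, forces in N, time in s.
With the tool pointing down it reaches from about 0.4 to 0.925 m from the base axis. Payload 5.6 kg.
Tool frame: the origin (TCP) lies between the finger pads; the fingertips stand 19 mm ahead of it and the grasp point (between the pads) is the TCP (tips_ahead is the distance from the TCP to the fingertips, in m); z points along the fingers, x is the direction in which the jaws open and shut, and the axes are right-handed (so a half turn about z gives the same grasp; the last joint's range is limited). The gripper opens to 85 mm and grips with 20 to 120 N. Pads are 22 mm wide; open, the fingers measure 114 mm over their backs; the gripper's body (76 mm by 85 mm) begins 54 mm behind the grasp point. The pads swing forward as they close: fully open they stand 13 mm farther back than shut.
Start: joints at [-2.464, 26.786, -0.665, 91.828, 0.344, 61.387, -3.226], TCP at [0.65, -0, 0.25] pointing down, gripper open.
Joint ranges: [-144.91, 144.91], [-17.63, 115.5], [-89.93, 88.59], [15.96, 139.68], [-74.01, 254.01], [8.47, 105.57], [-167.45, 167.45]. Speed limits (degrees/s): [147.25, 147.25, 180, 180, 180, 180, 180].

INTERFACE

Orientations are given as a 3x3 rotation matrix whose columns are the frame's x, y, z axes.
In Python, from plant import * gives the robot as it stands. The module is installed in compiled form; this text tells all that it offers.
- The arm moves only by the shell command python3 -m crank 'ROWS' [FORCE]. ROWS is JSON, a list of rows, each an object of numbers: "grip": the closure, from 0 (fully open) to 1 (shut); "x", "y", "z": the shift along the tool's x, y, z in mm; "turn": the turn about the tool's z in degrees. In form: [{"grip": .., "x": .., "y": .., "z": .., "turn": ..}, ...]. A call has 1 to 12 rows; each row is the pose to reach, as a shift and turn from the pose measured when the call began, along the tool's axes at that moment; what a row does not reach only later rows make up. A row lasts 1/8 s, in which the tool goes at most 62.5 mm and 10.7 degrees, less where a joint would pass 70% of its speed; a pose out of reach is approached as far as the arm can. A call with a gripper value outside its range is refused whole. The fingers move at their own pace and stop on an object; FORCE is the grip in N (left out, the last holds). Time passes only in rows, so rows that repeat a pose let the fingers close. It gives the time, the measured TCP pose, the force and the opening at its end, in the units of the state.
- get_state(): the state, without advancing time (a new reading comes with each control period).
- snapshot(name): name is "scene" or "side" or "wrist"; returns a dict with "image" (384x512x3 uint8, red, green, blue), "camera_matrix" (3x3 intrinsics, pixels), "rvec" (rotation vector, rad) and "tvec" (3), from world to camera coordinates, as OpenCV has them; the wrist camera has in their place "hand_eye" (4x4, takes a point from camera to tool coordinates, whose origin is the TCP and whose axes are the tool frame's). Camera axes: x right, y down, z forward; pixel columns grow to the right and rows downward; lengths in m; the calibration is good to about 2 mm. A picture is of the moment at which its call begins: read the wrist's pose just before it. There is no depth.
- finish_job(): hands the job in, once; it reports no verdict.
The state is a dict: "t": time; "joint_positions": joint angles; "joint_velocities": joint speeds; "effort": joint torques, N m; "eef_pos": TCP position; "ee_rot": TCP orientation; "contact_force": force on the tool from outside, world axes, zero at the start; "moment": the same for the moment, N m; "finger_gap": finger opening in m.
Only numpy, scipy, OpenCV 4.12 (cv2) and the standard library are available. Lean on these libraries where they do the work, as an engineer would, in place of code of your own. Each camera call takes 0.05 s, during which the arm holds its last target.

TASK

Tidy the repair bench: hang the small metal parts basket by its handle in the curved brass hook on the green-based stand, and hang the wooden-handled pad slick, which stands in its wooden block, on the straight red-tipped peg of the black-based stand, with the peg through the hole in its handle. Let both hang still and upright, clear of the bench, and leave the torch, the amber jar and the loose brass key where they are.

Things in the scene. Friction and masses are not known exactly. Their poses are not given: they have to be found in the camera images.
- basket: Loose open aluminium basket, 70 (its x) x 110 (its y) x 50 mm high, 0.25 kg. Origin: centre of underside, z up; half-turn symmetric. Stiff fixed handle in its y-z plane: 8 mm round steel bar, straight level top from y = -40 to +40 mm, centre line 106 mm above the underside, bending down to uprights at y = +-53 mm; 52 mm clear between rim and bar. The hook goes under the bar's middle.
- basket_handle (a point): Middle of the top bar of the basket's handle, on its centre line, 106 mm above the underside; axes as the basket's.
- slick: Loose pad slick (spatula), 0.12 kg: dark wood handle 18 (its x) x 32 (its y) x 100 mm (its z), steel blade 5 x 20 x 50 mm below it. A 20 mm round hole runs through the handle along x, centred 78 mm above the handle's foot, 22 mm below its top. Origin: centre of the handle's foot, z to the handle's top; half-turn symmetric. Starts upright, blade in the block's slot, foot on the block's top.
- slick_hole (a point): Centre of the hole in the slick's handle; hole axis = x of the slick.
- block: Fixed wooden block 70 x 70 x 60 mm high with a slot 9 x 25 mm (x, y), 57 mm deep, in the middle of its top; holds the slick at the start. Origin: centre of its underside.
- hook_stand: Fixed stand: round green foot 100 mm across, 13 mm high; steel post 14 mm thick, 212 mm high, with a 17 mm ball on top, from which an 8 mm brass hook points along the stand's -x: lowest at x = -65 mm (centre line 195 mm high), turning up to its tip at x = -90 mm (215 mm high). Origin: centre of the foot's underside.
- hook_seat (a point): Where the centre line of the basket's handle bar comes to rest in the hook: stand's x = -65 mm, y = 0, z = 203 mm; axes as the stand's (hook points along -x).
- hook_tip (a point): End of the hook's centre line: stand's x = -90 mm, 215 mm high.
- peg_stand: Fixed stand: round black foot 100 mm across, 13 mm high; steel post 14 mm thick, 190 mm high, with a 17 mm ball on top, from which a straight 8 mm steel peg points along the stand's -x, centre line rising from 190 mm at the post to 205 mm at its red tip ball (11 mm) at x = -80 mm. Origin: centre of the foot's underside.
- peg_mid (a point): Point on the peg's centre line at the stand's x = -45 mm, 198.4 mm high; axes as the stand's (peg points along -x).
- peg_tip (a point): Centre of the red ball at the peg's end: stand's x = -80 mm, 205 mm high.
- torch: Bystander: small upright soldering torch, black knurled handle on a square black base 64 x 64 mm, nozzle across the top, 138 mm high. Loose. Origin: centre of the underside.
- jar: Bystander: amber glass jar with black cap, 48 mm across, 65 mm high, loose. Origin: centre of the underside.
- key: Bystander: brass instrument key lying flat: disc 38 mm across at its origin, with an arm 7 mm wide along its x to a cross tube at x = 75 mm; 10 mm high. Loose. Origin: centre of the disc's underside.

How it is judged:
By the outcome, as a careful person would: the job done as asked, in the order asked, and still so for the second after the job is handed in, with the robot touching nothing.
It also fails if it takes over 69 s, if anything falls off the work surface, if the arm or the gripper's body presses on something with over 40 N, if the wrist force passes 120 N, or if a joint passes its speed limit or range.

## Working session

There is one attempt and no reset: what is moved stays moved. The work goes in short steps, Python scripts to look and compute and a shell command to move; the robot and the scene stay as the last step left them, time stands still between calls to the robot, and variables do not carry over. Pictures are saved under pics/ and viewed, and the job is handed in when it is done.

```bash
mkdir -p pics; cat > h.py <<'E'
from plant import *
import numpy as np, cv2
def snap(n,tag):
    s=get_state(); d=snapshot(n); im=np.array(d["image"]); 
    cv2.imwrite(f"pics/{tag}.png",cv2.cvtColor(im,cv2.COLOR_RGB2BGR))
    K=np.array(d["camera_matrix"],float)
    if n=="wrist":
        T=np.eye(4);T[:3,:3]=s["ee_rot"];T[:3,3]=s["eef_pos"]
        T=T@np.array(d["hand_eye"]); R=T[:3,:3].T; t=-R@T[:3,3]
    else:
        R=cv2.Rodrigues(np.array(d["rvec"],float))[0]; t=np.array(d["tvec"],float).ravel()
    np.savez(f"pics/{tag}.npz",im=im,K=K,R=R,t=t)
    return im,K,R,t
def load(tag):
    d=np.load(f"pics/{tag}.npz"); return d["im"],d["K"],d["R"],d["t"]
def ray(c,uv):
    _,K,R,t=c; o=-R.T@t; d=R.T@np.linalg.inv(K)@np.array([uv[0],uv[1],1.]); return o,d/np.linalg.norm(d)
def plane(c,uv,z):
    o,d=ray(c,uv); return o+d*(z-o[2])/d[2]
def proj(c,p):
    _,K,R,t=c; q=K@(R@np.array(p,float)+t); return q[:2]/q[2]
def tri(c1,u1,c2,u2):
    o1,d1=ray(c1,u1);o2,d2=ray(c2,u2)
    A=np.stack([d1,-d2],1); s=np.linalg.lstsq(A,o2-o1,rcond=None)[0]
    a=o1+d1*s[0];b=o2+d2*s[1]; return (a+b)/2,np.linalg.norm(a-b)
E
python3 - <<'E'
from h import *
for n in("scene","side","wrist"):
    c=snap(n,n+"0"); print(n,-c[2].T@c[3],c[1][0,0])
s=get_state();print(s["t"],s["eef_pos"],s["finger_gap"],s["contact_force"])
E
```

```text
scene [1.3120627  0.05037015 0.80173924] 409.6023646315423
side [0.07689867 0.61772779 0.87256779] 486.7827789540601
wrist [0.64967833 0.08507548 0.37275332] 265.6687276931645
0.15 [ 6.49597032e-01 -2.59794892e-05  2.49544683e-01] 0.08550249055550446 [-0.63427779 -0.87154832 -0.73913711]
```

View pics/scene0.png

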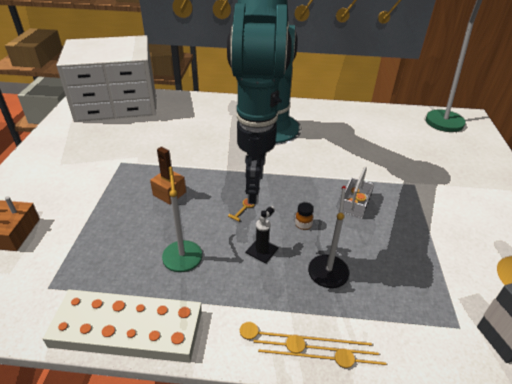

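View pics/side0.png

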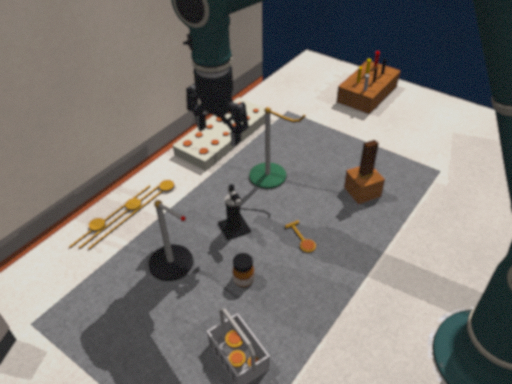

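View pics/wrist0.png

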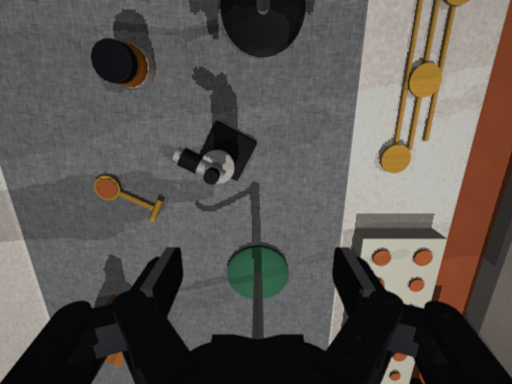

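```bash
python3 - <<'E'
from h import *
def crop(tag,x0,y0,x1,y1,out):
    im=load(tag)[0][y0:y1,x0:x1]; k=min(780/im.shape[1],580/im.shape[0]); k=int(k)
    cv2.imwrite(f"pics/{out}.png",cv2.cvtColor(cv2.resize(im,None,fx=k,fy=k,interpolation=cv2.INTER_CUBIC),cv2.COLOR_RGB2BGR)); print(out,k)
crop("scene0",140,140,240,275,"c1"); crop("scene0",290,150,390,290,"c2")
crop("side0",130,190,290,384,"c3"); crop("side0",235,95,395,210,"c4")
for tag in("scene0","side0","wrist0"):
    c=load(tag); im=c[0]; h=cv2.cvtColor(im,cv2.COLOR_RGB2HSV)
    m=cv2.inRange(h,(60,80,40),(90,255,255))
    n,l,st,ce=cv2.connectedComponentsWithStats(m)
    for i in range(1,n):
        if st[i,4]>60:
            u,v,w,hh=st[i,:4]; print(tag,"green",ce[i],st[i],plane(c,ce[i],.013))
E
```

```text
c1 4
c2 4
c3 2
c4 4
scene0 green [259.58736559  30.87410394] [ 232    0   56   66 2232] [-0.97062441 -0.12438738  0.013     ]
scene0 green [257.73154362  81.73825503] [242  78  31   9 149] [-0.3418471  -0.07785903  0.013     ]
scene0 green [281.77631579  87.55263158] [279  79   7  19  76] [-0.30067034  0.0282445   0.013     ]
scene0 green [254.06634304 104.45145631] [237  86  38  34 618] [-0.13857418 -0.0740602   0.013     ]
scene0 green [444.895189   120.61168385] [426 110  39  21 582] [-0.10974155  0.65492402  0.013     ]
scene0 green [285.9245283  129.72075472] [276 116  22  26 265] [0.03288829 0.05839472 0.013     ]
scene0 green [181.7984145  256.63420159] [162 241  40  31 883] [ 0.66031972 -0.17732512  0.013     ]
side0 green [223.38842975  51.60330579] [216  34  14  29 121] [ 1.17394791 -0.63630559  0.013     ]
side0 green [267.3081761  175.75314465] [250 163  36  25 636] [ 0.64049716 -0.16889395  0.013     ]
side0 green [454.57478261 350.0373913 ] [ 434  312   55   72 1150] [0.06089463 0.03030141 0.013     ]
wrist0 green [257.41710993 271.17730496] [ 228  247   60   52 2256] [ 0.64965597 -0.17092205  0.013     ]
```

View pics/c1.png

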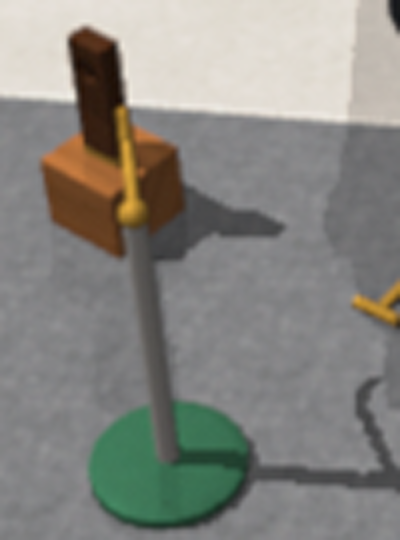

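View pics/c2.png

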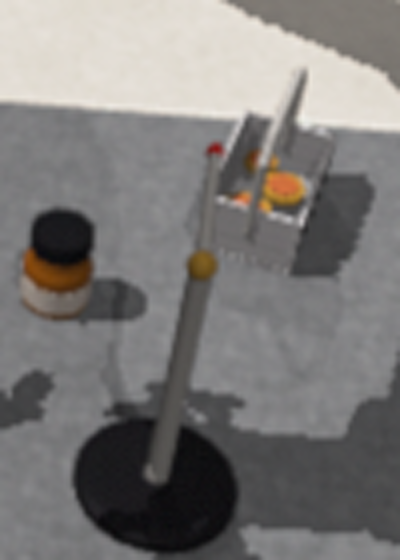

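View pics/c3.png

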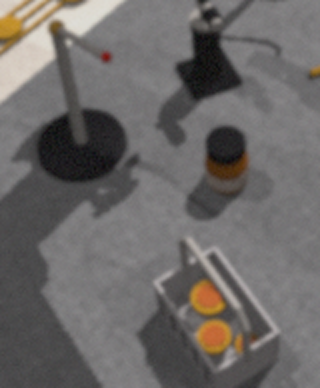

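View pics/c4.png

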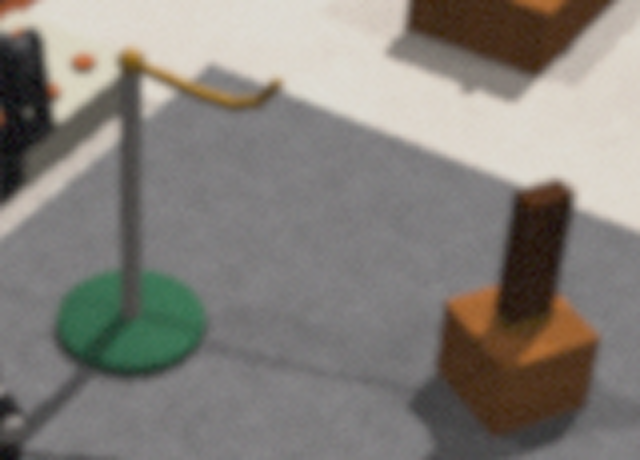

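```bash
python3 - <<'E'
from h import *
a=load("scene0");b=load("side0")
def sub(n,off,k): return ((n[0]+.5)/k-.5+off[0],(n[1]+.5)/k-.5+off[1])
A1=lambda *n:sub(n,(140,140),4); A2=lambda *n:sub(n,(290,150),4); B3=lambda *n:sub(n,(130,190),2); B4=lambda *n:sub(n,(235,95),4)
for nm,p,q in [("hookball",A1(131,212),B4(131,61)),("hooktip",A1(121,108),B4(277,84)),
 ("pegball",A2(201,265),B3(57,27)),("pegtip",A2(215,150),B3(106,58)),
 ("bh far?",A2(301,72),B3(250,318)),("bh near",A2(262,158),B3(187,241)),
 ("slick corner",A1(80,32),B4(555,183)),]:
    P,e=tri(a,p,b,q); print(nm,P.round(4),round(e,4))
# masks
for tag,c in(("scene",a),("side",b)):
    h=cv2.cvtColor(c[0],cv2.COLOR_RGB2HSV)
    m=cv2.inRange(h,(0,150,90),(4,255,255))|cv2.inRange(h,(172,120,90),(180,255,255))
    n,l,st,ce=cv2.connectedComponentsWithStats(m)
    print(tag,[(ce[i].round(1),st[i,4]) for i in range(1,n) if 3<st[i,4]<60])
E
```

```text
hookball [ 0.6485 -0.1817  0.2118] 0.0017
hooktip [ 0.5618 -0.2087  0.2152] 0.0032
pegball [0.6543 0.186  0.1893] 0.0001
pegtip [0.5739 0.1974 0.2044] 0.0018
bh far? [0.3423 0.2888 0.0969] 0.0048
bh near [0.4374 0.2558 0.0908] 0.0
slick corner [ 0.4113 -0.2829  0.1616] 0.0011
scene [(array([343.2, 186.6]), np.int32(5))]
side [(array([377.4,  52.4]), np.int32(15)), (array([182.7, 218.1]), np.int32(9))]
```

```bash
python3 -c "
from plant import *;import numpy as np;print(np.round(get_state()['ee_rot'],3))"
python3 -m crank '[{"grip":0,"x":-125,"y":-135,"z":-80,"turn":0},{"grip":0,"x":-125,"y":-135,"z":-80,"turn":0},{"grip":0,"x":-125,"y":-135,"z":-80,"turn":0},{"grip":0,"x":-125,"y":-135,"z":-80,"turn":0},{"grip":0,"x":-250,"y":-270,"z":-80,"turn":0},{"grip":0,"x":-250,"y":-270,"z":-80,"turn":0},{"grip":0,"x":-250,"y":-270,"z":-80,"turn":0},{"grip":0,"x":-250,"y":-270,"z":-80,"turn":0},{"grip":0,"x":-250,"y":-270,"z":-80,"turn":0}]'
python3 - <<'E'
from h import *
c=snap("wrist","w1"); print(-c[2].T@c[3]); s=get_state(); print(s["t"],s["eef_pos"])
cv2.imwrite("pics/w1b.png",cv2.cvtColor(cv2.resize(c[0],(768,576),interpolation=cv2.INTER_CUBIC),cv2.COLOR_RGB2BGR))
E
```

```text
[[ 1.    -0.    -0.001]
 [-0.    -1.    -0.   ]
 [-0.001  0.    -1.   ]]
t: 1.27
eef_pos: [0.4006, 0.269, 0.3295]
ee_rot: [[1.0, -0.001, -0.001], [-0.001, -1.0, -0.001], [-0.001, 0.001, -1.0]]
contact_force: [-0.6, 0.3, 1.0]
finger_gap: 0.0854
[0.4007856  0.35423506 0.45273376]
1.325 [0.40091133 0.26857886 0.32947223]
```

View pics/w1b.png

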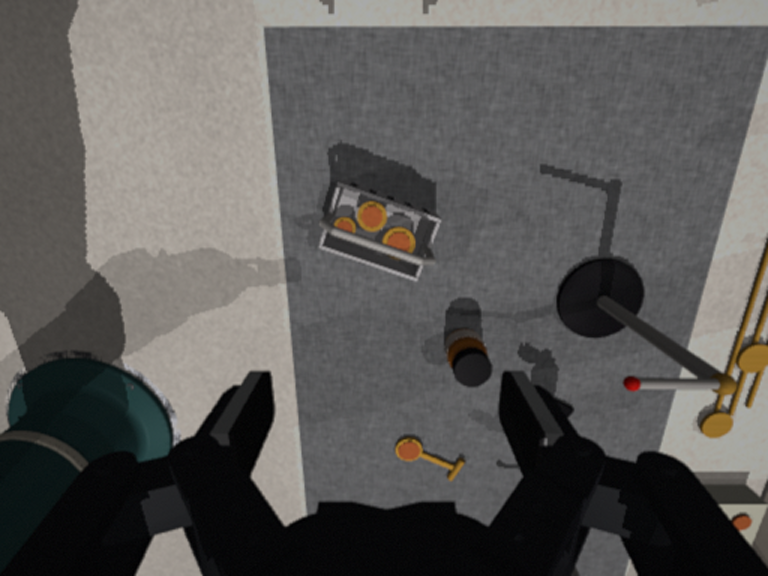

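```bash
python3 - <<'E'
from h import *
c=load("w1"); im=c[0][105:205,195:315]
cv2.imwrite("pics/w1c.png",cv2.cvtColor(cv2.resize(im,None,fx=5,fy=5,interpolation=cv2.INTER_CUBIC),cv2.COLOR_RGB2BGR))
E
```

```text
(no output)
```

View pics/w1c.png

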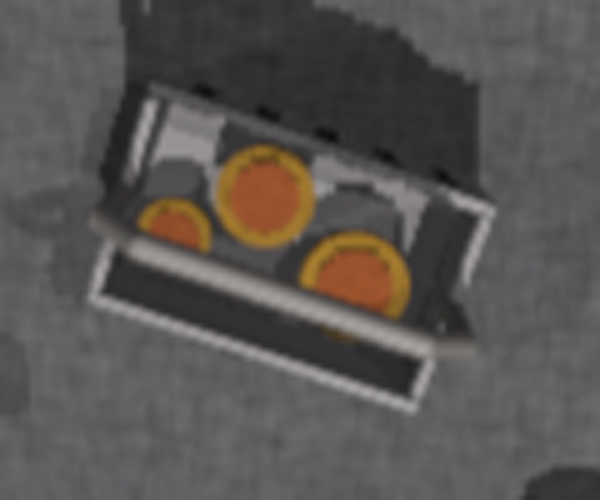

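```bash
python3 - <<'E'
from h import *
c=load("w1")
f=lambda u,v:((u+.5)/5-.5+195,(v+.5)/5-.5+105)
P=[plane(c,f(*q),.05) for q in[(150,85),(495,208),(415,408),(92,300)]]
for p in P: print(p.round(4))
print("rim ctr",np.mean(P,0),[np.linalg.norm(P[i]-P[i-1]).round(4) for i in range(4)])
a=plane(c,f(128,242),.106);b=plane(c,f(437,348),.106)
print(a,b,np.linalg.norm(b-a),(a+b)/2,np.degrees(np.arctan2(*(b-a)[[1,0]])))
v=P[2]-P[3];w=P[1]-P[0];print([np.degrees(np.arctan2(x[1],x[0])) for x in(v,w)])
s=load("scene0");sd=load("side0")
print(proj(s,(a+b)/2),proj(sd,(a+b)/2))
# peg, hook in this wrist view
print("pegtip",plane(c,((632+.5)/1.5-.5,(384+.5)/1.5-.5),.205),"pegball",plane(c,((726.5)/1.5-.5,(384.5)/1.5-.5),.190))
m=cv2.inRange(c[0],(0,0,0),(30,30,30))[160:235,365:435]
n,l,st,ce=cv2.connectedComponentsWithStats(m);i=1+np.argmax(st[1:,4]);print(st[i],plane(c,ce[i]+[365,160],.013))
E
```

```text
[0.3524 0.3258 0.05  ]
[0.4552 0.2898 0.05  ]
[0.4326 0.2264 0.05  ]
[0.3318 0.2614 0.05  ]
rim ctr [0.39296991 0.27585981 0.05      ] [np.float64(0.0675), np.float64(0.1089), np.float64(0.0673), np.float64(0.1067)]
[0.35169425 0.28987006 0.106     ] [0.43365488 0.26115712 0.106     ] 0.08684456462479778 [0.39267457 0.27551359 0.106     ] -19.30668183863062
[np.float64(-19.158828314860305), np.float64(-19.281637435303637)]
[361.85737751 175.12703777] [235.20680581 326.01279118]
pegtip [0.5765565  0.19717944 0.205     ] pegball [0.65852777 0.18771211 0.19      ]
[   6   12   58   53 2111] [0.64834248 0.19493388 0.013     ]
```

```bash

python3 -m crank '[{"grip":0,"x":15.7,"y":1.2,"z":60,"turn":-10},{"grip":0,"x":15.7,"y":1.2,"z":100,"turn":-20},{"grip":0,"x":15.7,"y":1.2,"z":120,"turn":-30},{"grip":0,"x":15.7,"y":1.2,"z":130,"turn":-40},{"grip":0,"x":15.7,"y":1.2,"z":140,"turn":-50},{"grip":0,"x":15.7,"y":1.2,"z":150,"turn":-60},{"grip":0,"x":15.7,"y":1.2,"z":160,"turn":-70.5},{"grip":0,"x":15.7,"y":1.2,"z":180,"turn":-70.75},{"grip":0,"x":15.7,"y":1.2,"z":200,"turn":-70.75},{"grip":0,"x":15.7,"y":1.2,"z":223,"turn":-70.75},{"grip":0,"x":15.7,"y":1.2,"z":223,"turn":-70.75},{"grip":0,"x":15.7,"y":1.2,"z":223,"turn":-70.75}]'
python3 - <<'E'
from h import *
for n in ("wrist","side"):
  c=snap(n,n[0]+"2")
  im=c[0] if n=="wrist" else c[0][280:384,170:310]
  k=1.5 if n=="wrist" else 5
  cv2.imwrite(f"pics/{n}2b.png",cv2.cvtColor(cv2.resize(im,None,fx=k,fy=k,interpolation=cv2.INTER_CUBIC),cv2.COLOR_RGB2BGR))
E
```

```text
t: 2.82
eef_pos: [0.4172, 0.2667, 0.1068]
ee_rot: [[0.334, 0.943, -0.001], [0.943, -0.334, -0.001], [-0.001, -0.001, -1.0]]
contact_force: [0.1, 1.3, 0.3]
finger_gap: 0.0855
```

View pics/wrist2b.png

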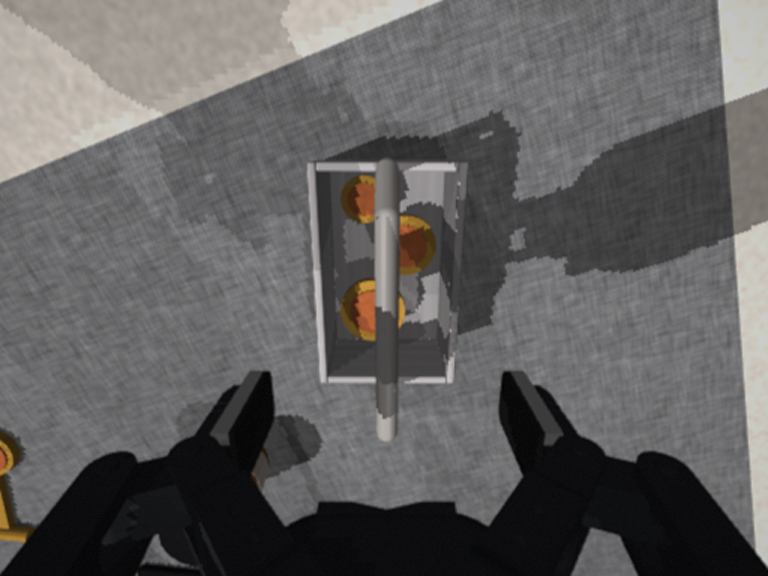

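View pics/side2b.png

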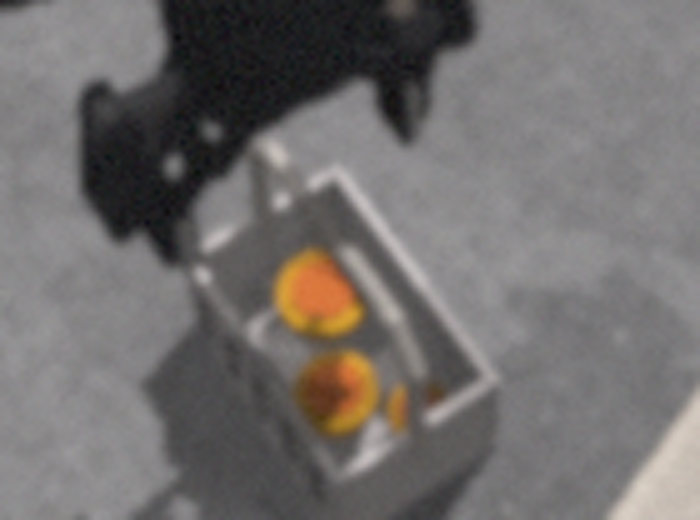

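```bash

python3 -m crank '[{"grip":1,"x":0,"y":0,"z":0,"turn":0},{"grip":1,"x":0,"y":0,"z":0,"turn":0},{"grip":1,"x":0,"y":0,"z":0,"turn":0},{"grip":1,"x":0,"y":0,"z":0,"turn":0},{"grip":1,"x":0,"y":0,"z":0,"turn":0},{"grip":1,"x":0,"y":0,"z":0,"turn":0},{"grip":1,"x":0,"y":0,"z":0,"turn":0},{"grip":1,"x":0,"y":0,"z":-10,"turn":0},{"grip":1,"x":0,"y":0,"z":-20,"turn":0},{"grip":1,"x":0,"y":0,"z":-30,"turn":0},{"grip":1,"x":0,"y":0,"z":-30,"turn":0}]' 90
python3 - <<'E'
from h import *
for n in ("wrist","side"):
  c=snap(n,n[0]+"3")
  im=c[0] if n=="wrist" else c[0][250:384,170:310]
  k=1.5 if n=="wrist" else 4
  cv2.imwrite(f"pics/{n}3b.png",cv2.cvtColor(cv2.resize(im,None,fx=k,fy=k,interpolation=cv2.INTER_CUBIC),cv2.COLOR_RGB2BGR))
E
```

```text
t: 4.3
eef_pos: [0.4178, 0.2675, 0.1383]
ee_rot: [[0.333, 0.943, 0.002], [0.943, -0.333, 0.001], [0.001, 0.001, -1.0]]
contact_force: [0.4, 0.0, -3.9]
finger_gap: 0.005
```

View pics/wrist3b.png

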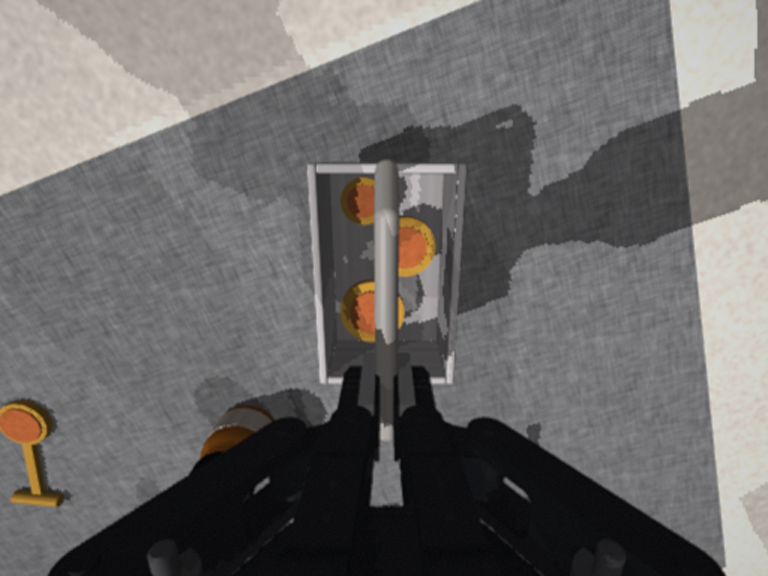

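View pics/side3b.png

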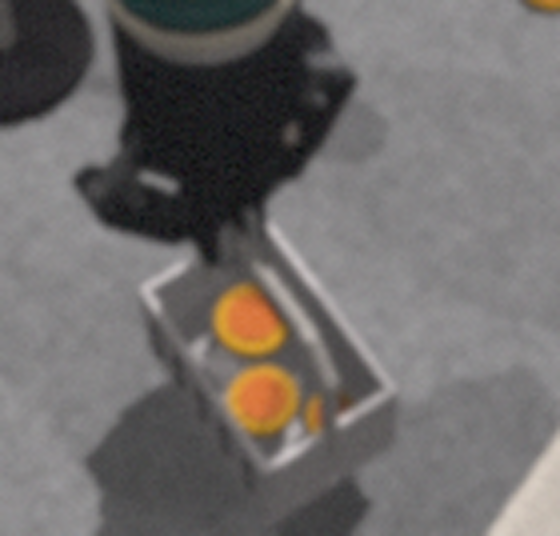

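```bash

python3 -m crank '[{"grip":1,"x":0,"y":0,"z":-30,"turn":0},{"grip":1,"x":0,"y":0,"z":-80,"turn":0},{"grip":1,"x":0,"y":0,"z":-120,"turn":0},{"grip":1,"x":-10,"y":6,"z":-147,"turn":0},{"grip":1,"x":-40,"y":23,"z":-147,"turn":5},{"grip":1,"x":-80,"y":46,"z":-147,"turn":12},{"grip":1,"x":-125,"y":71,"z":-147,"turn":18},{"grip":1,"x":-170,"y":97,"z":-147,"turn":25},{"grip":1,"x":-215,"y":123,"z":-147,"turn":32},{"grip":1,"x":-260,"y":149,"z":-147,"turn":39},{"grip":1,"x":-295,"y":169,"z":-147,"turn":46},{"grip":1,"x":-310,"y":177,"z":-147,"turn":53}]'
python3 - <<'E'
from h import *
s=get_state();R=np.array(s["ee_rot"]);p=np.array(s["eef_pos"])
print(R.T@(np.array([.5119,-.2504,.285])-p)*1e3, np.degrees(np.arctan2(R[1,0],R[0,0])))
E
```

```text
t: 5.9
eef_pos: [0.4804, -0.087, 0.2838]
ee_rot: [[0.956, 0.294, -0.001], [0.294, -0.956, -0.001], [-0.001, 0.0, -1.0]]
contact_force: [-0.0, 1.1, -3.6]
finger_gap: 0.0049
[-17.88718596 165.42383211  -1.10340828] 17.088658785788343
```

```bash

python3 -m crank '[{"grip":1,"x":-4,"y":20,"z":0,"turn":0},{"grip":1,"x":-8,"y":60,"z":0,"turn":0},{"grip":1,"x":-13,"y":110,"z":0,"turn":0},{"grip":1,"x":-18,"y":150,"z":0,"turn":0},{"grip":1,"x":-18,"y":165,"z":0,"turn":0},{"grip":1,"x":-18,"y":165,"z":0,"turn":0},{"grip":1,"x":-18,"y":165,"z":0,"turn":0}]'
python3 - <<'E'
from h import *
for n in ("wrist","side","scene"):
  c=snap(n,n[:2]+"4")
  im=c[0] if n=="wrist" else (c[0][50:210,230:400] if n=="side" else c[0][120:280,110:290])
  k=1.5 if n=="wrist" else 3
  cv2.imwrite(f"pics/{n}4b.png",cv2.cvtColor(cv2.resize(im,None,fx=k,fy=k,interpolation=cv2.INTER_CUBIC),cv2.COLOR_RGB2BGR))
E
```

```text
t: 6.78
eef_pos: [0.5117, -0.2481, 0.2835]
ee_rot: [[0.955, 0.296, -0.002], [0.296, -0.955, 0.001], [-0.002, -0.001, -1.0]]
contact_force: [-0.6, -0.1, -3.4]
finger_gap: 0.0048
```

View pics/wrist4b.png

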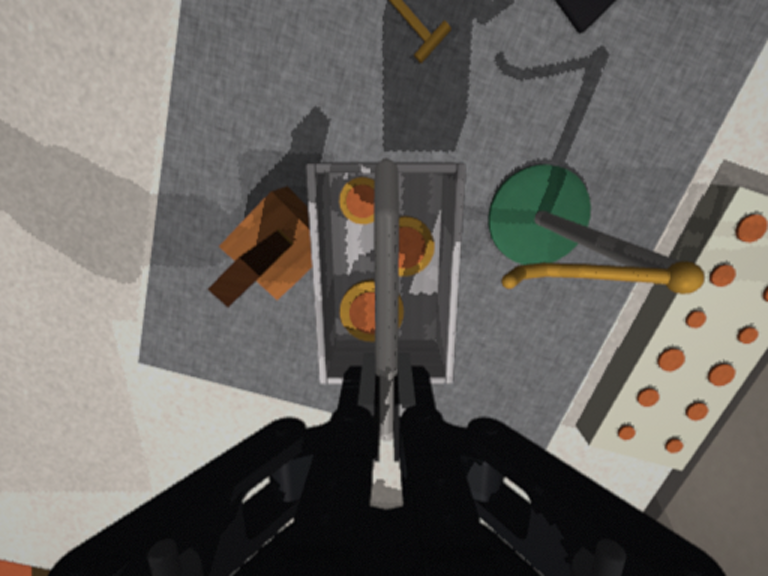

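View pics/side4b.png

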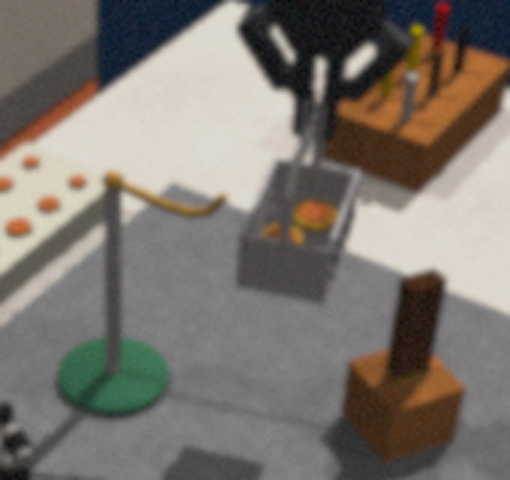

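View pics/scene4b.png

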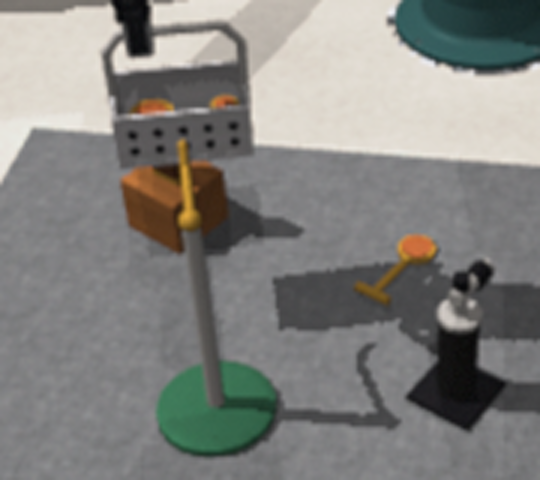

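```bash
python3 - <<'E'
from h import *
c=load("wr4"); im=c[0];h=cv2.cvtColor(im,cv2.COLOR_RGB2HSV)
g=lambda u,v:((u+.5)/1.5-.5,(v+.5)/1.5-.5)
tip=plane(c,g(511,281),.215);ball=plane(c,g(686,277),.212);print("tip",tip,"ball",ball,np.linalg.norm((tip-ball)[:2]))
low=plane(c,g(555,271),.197);print(low)
m=cv2.inRange(h,(60,80,40),(90,255,255));n,l,st,ce=cv2.connectedComponentsWithStats(m);i=1+np.argmax(st[1:,4]);
ct=max(cv2.findContours((l==i).astype(np.uint8),0,1)[0],key=len); e=cv2.fitEllipse(cv2.convexHull(ct));print(e,plane(c,e[0],.011))
d=ball-tip;print("yaw",np.degrees(np.arctan2(d[1],d[0])))
s=get_state();R=np.array(s["ee_rot"]);p=np.array(s["eef_pos"])
# brass masks in scene/side
for t in("sc4","si4"):
    cc=load(t)
    for P in (tip,ball): print(t,proj(cc,P).round(1))
# bar middle estimate: expected points in wrist px
for y in(-.078,-.025,.028): print(y,proj(c,p+R@np.array([0,y,0]))*1.5)
# slick top
E
```

```text
tip [ 0.56485974 -0.20670541  0.215     ] ball [ 0.65058516 -0.17876063  0.212     ] 0.09016517026914606
[ 0.59291995 -0.19796182  0.197     ]
((359.19744873046875, 142.58560180664062), (63.21852111816406, 70.84357452392578), 49.131629943847656) [ 0.64696502 -0.1769204   0.011     ]
yaw 18.05493780115968
sc4 [170.9 168. ]
sc4 [173.7 193.5]
si4 [302.8 115.1]
si4 [266.2 109.8]
-0.078 [385.89783504 178.964616  ]
-0.025 [385.72816384 339.99603354]
0.028 [385.5969662  464.51298004]
```

```bash

python3 -m crank '[{"grip":1,"x":0,"y":0,"z":20,"turn":0},{"grip":1,"x":0,"y":2,"z":40,"turn":-0.6},{"grip":1,"x":0,"y":2,"z":48.5,"turn":-0.6},{"grip":1,"x":0,"y":2,"z":48.5,"turn":-0.6},{"grip":1,"x":10,"y":2,"z":48.5,"turn":-0.6},{"grip":1,"x":25,"y":2,"z":48.5,"turn":-0.6},{"grip":1,"x":42,"y":2,"z":48.5,"turn":-0.6},{"grip":1,"x":60,"y":2,"z":48.5,"turn":-0.6},{"grip":1,"x":75,"y":2,"z":48.5,"turn":-0.6},{"grip":1,"x":87,"y":2,"z":48.5,"turn":-0.6},{"grip":1,"x":87,"y":2,"z":48.5,"turn":-0.6},{"grip":1,"x":87,"y":2,"z":48.5,"turn":-0.6}]'
python3 - <<'E'
from h import *
for n in ("wrist","side","scene"):
  c=snap(n,n[:2]+"5")
  im=c[0] if n=="wrist" else (c[0][70:200,230:370] if n=="side" else c[0][120:280,110:290])
  k=1.5 if n=="wrist" else 4 if n=="side" else 3
  cv2.imwrite(f"pics/{n}5b.png",cv2.cvtColor(cv2.resize(im,None,fx=k,fy=k,interpolation=cv2.INTER_CUBIC),cv2.COLOR_RGB2BGR))
E
```

```text
t: 8.43
eef_pos: [0.5949, -0.2252, 0.2352]
ee_rot: [[0.952, 0.305, -0.002], [0.305, -0.952, -0.001], [-0.002, -0.0, -1.0]]
contact_force: [0.1, 0.7, -3.4]
finger_gap: 0.0051
```

View pics/wrist5b.png

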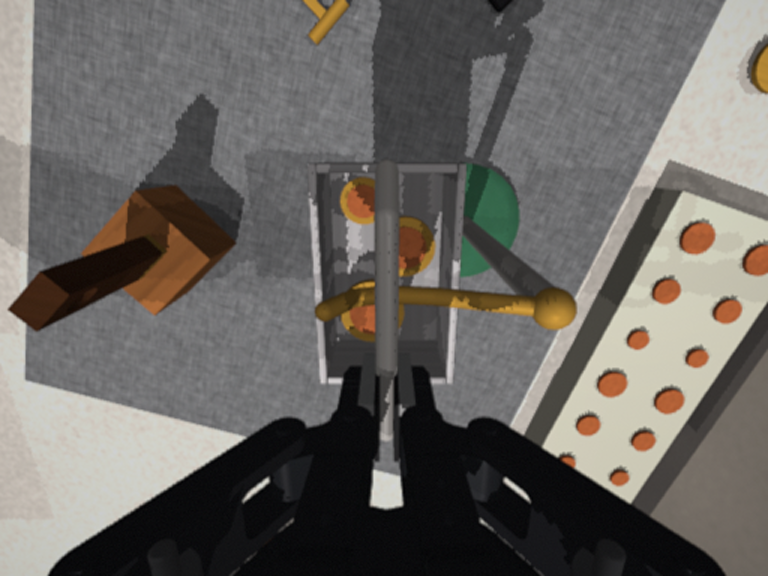

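View pics/side5b.png

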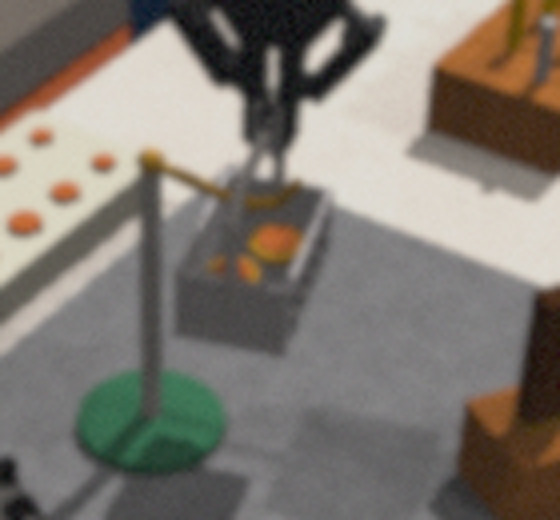

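View pics/scene5b.png

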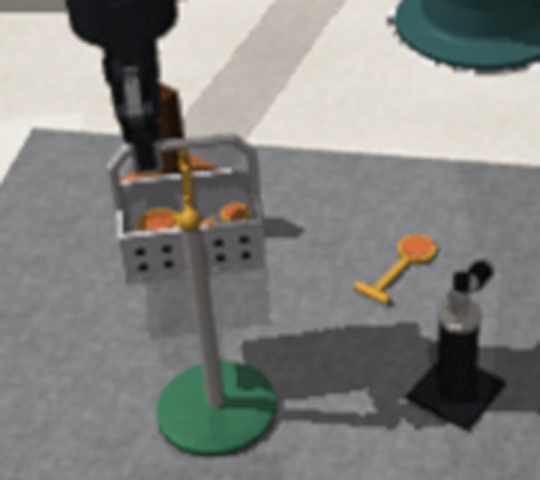

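```bash
python3 - <<'E'
from h import *
c=load("wr5")
g=lambda u,v:((u+.5)/1.5-.5,(v+.5)/1.5-.5)
tip=plane(c,g(323,312),.215);ball=plane(c,g(554,308),.212);d=(ball-tip)[:2];print("tip",tip,"ball",ball,np.linalg.norm(d),np.degrees(np.arctan2(d[1],d[0])))
s=get_state();R=np.array(s["ee_rot"]);p=np.array(s["eef_pos"])
for q in(tip,ball,ball+(tip-ball)*65/90): print(((R.T@(q-p))*1e3).round(1))
print(np.degrees(np.arctan2(R[1,0],R[0,0])))
E
```

```text
tip [ 0.56347675 -0.20746008  0.215     ] ball [ 0.64979752 -0.17910908  0.212     ] 0.09085733997796884 18.182133037393925
[-24.5 -26.5  20.6]
[ 66.3 -27.2  23.5]
[  0.7 -26.7  21.4]
17.762506264474897
```

```bash

python3 -m crank '[{"grip":1,"x":0.3,"y":-0.9,"z":10,"turn":0},{"grip":1,"x":0.3,"y":-0.9,"z":20,"turn":0},{"grip":1,"x":0.3,"y":-0.9,"z":26,"turn":0},{"grip":1,"x":0.3,"y":-0.9,"z":29,"turn":0},{"grip":1,"x":0.3,"y":-0.9,"z":30,"turn":0},{"grip":1,"x":0.3,"y":-0.9,"z":30.5,"turn":0},{"grip":1,"x":0.3,"y":-0.9,"z":30.5,"turn":0}]'

```

```text
t: 9.45
eef_pos: [0.5951, -0.2244, 0.2053]
ee_rot: [[0.952, 0.305, -0.001], [0.305, -0.952, -0.001], [-0.001, 0.0, -1.0]]
contact_force: [0.9, 0.1, -3.4]
finger_gap: 0.0051
```

```bash

python3 -m crank '[{"grip":1,"x":0,"y":0,"z":1,"turn":0},{"grip":1,"x":0,"y":0,"z":2,"turn":0},{"grip":1,"x":0,"y":0,"z":2,"turn":0}]'

```

```text
t: 9.82
eef_pos: [0.5954, -0.2245, 0.2042]
ee_rot: [[0.952, 0.305, 0.0], [0.305, -0.952, -0.001], [0.0, 0.001, -1.0]]
contact_force: [-1.6, -0.2, 3.1]
finger_gap: 0.0048
```

```bash

python3 -m crank '[{"grip":0.85,"x":0,"y":0,"z":0,"turn":0},{"grip":0.7,"x":0,"y":0,"z":0,"turn":0},{"grip":0.6,"x":0,"y":0,"z":0,"turn":0},{"grip":0.6,"x":0,"y":0,"z":0,"turn":0},{"grip":0.6,"x":0,"y":0,"z":0,"turn":0},{"grip":0.6,"x":0,"y":0,"z":0,"turn":0}]'
python3 - <<'E'
from h import *
for n in ("wrist","side","scene"):
  c=snap(n,n[:2]+"6")
  im=c[0] if n=="wrist" else (c[0][70:200,230:370] if n=="side" else c[0][120:280,110:290])
  k=1.5 if n=="wrist" else 4 if n=="side" else 3
  cv2.imwrite(f"pics/{n}6b.png",cv2.cvtColor(cv2.resize(im,None,fx=k,fy=k,interpolation=cv2.INTER_CUBIC),cv2.COLOR_RGB2BGR))
E
```

```text
t: 10.58
eef_pos: [0.5954, -0.2245, 0.2041]
ee_rot: [[0.952, 0.305, 0.0], [0.305, -0.952, -0.001], [0.0, 0.001, -1.0]]
contact_force: [-0.4, -0.3, 0.4]
finger_gap: 0.0342
```

View pics/wrist6b.png

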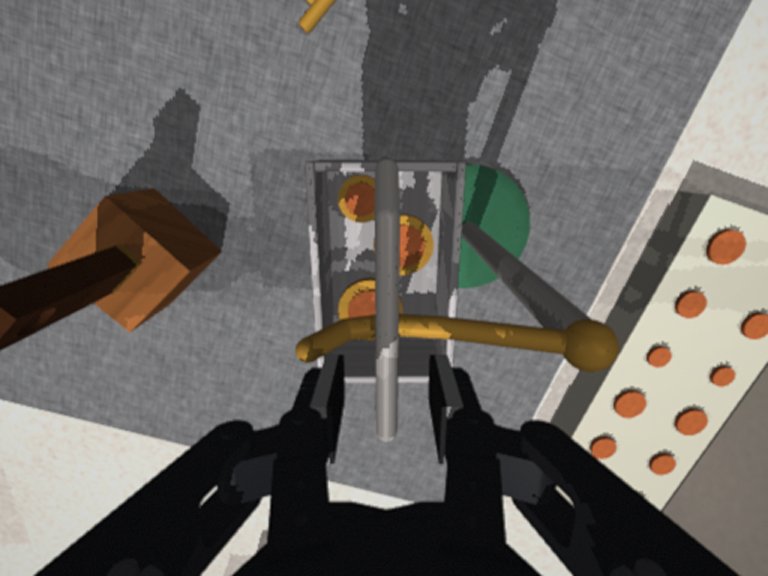

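View pics/side6b.png

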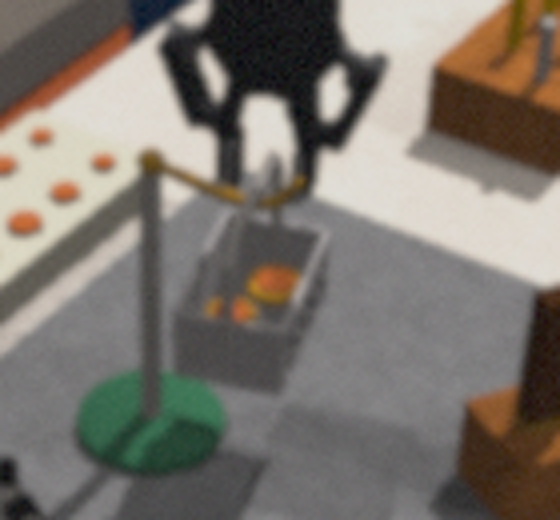

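View pics/scene6b.png

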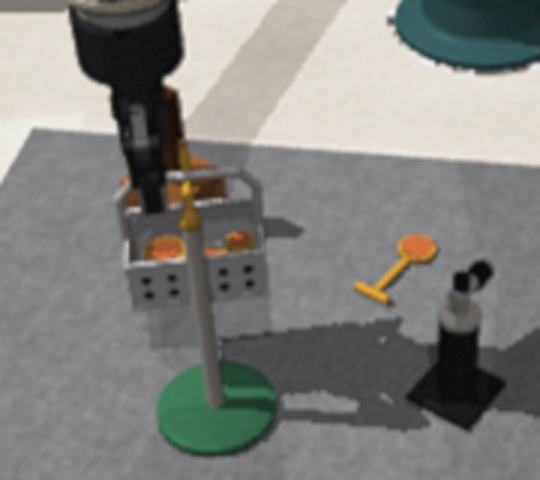

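```bash

python3 -m crank '[{"grip":0.6,"x":0,"y":0,"z":-10,"turn":0},{"grip":0.6,"x":0,"y":0,"z":-30,"turn":0},{"grip":0.6,"x":0,"y":0,"z":-70,"turn":0},{"grip":0.6,"x":0,"y":0,"z":-110,"turn":0},{"grip":0.4,"x":-30,"y":0,"z":-126,"turn":0},{"grip":0.2,"x":-80,"y":0,"z":-126,"turn":0},{"grip":0,"x":-130,"y":0,"z":-126,"turn":0},{"grip":0,"x":-170,"y":0,"z":-126,"turn":0},{"grip":0,"x":-184,"y":0,"z":-126,"turn":0},{"grip":0,"x":-184,"y":0,"z":-126,"turn":0},{"grip":0,"x":-184,"y":0,"z":-126,"turn":0}]'
python3 - <<'E'
from h import *
for n in ("wrist","side"):
  c=snap(n,n[:2]+"7")
  im=c[0] if n=="wrist" else (c[0][70:230,230:410])
  k=1.5 if n=="wrist" else 3
  cv2.imwrite(f"pics/{n}7b.png",cv2.cvtColor(cv2.resize(im,None,fx=k,fy=k,interpolation=cv2.INTER_CUBIC),cv2.COLOR_RGB2BGR))
E
```

```text
t: 12.1
eef_pos: [0.4216, -0.2797, 0.3304]
ee_rot: [[0.952, 0.307, 0.001], [0.307, -0.952, -0.001], [0.001, 0.001, -1.0]]
contact_force: [-0.3, 0.6, -0.1]
finger_gap: 0.0854
```

View pics/wrist7b.png

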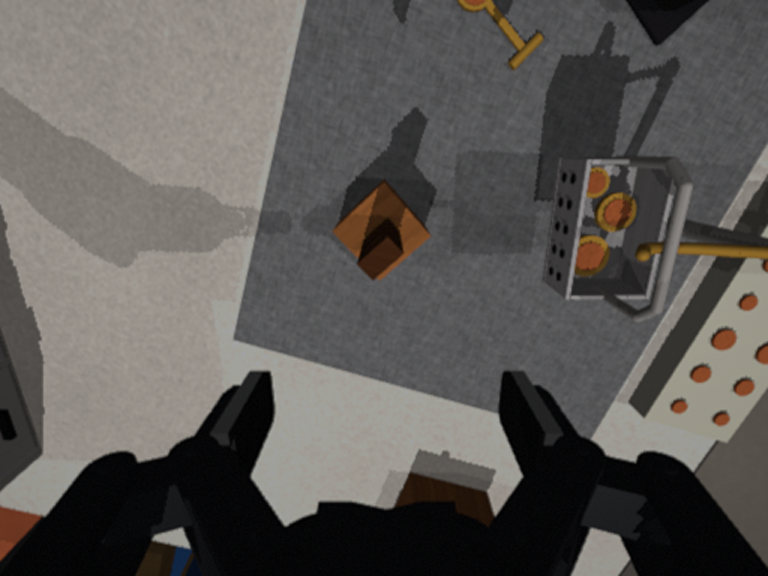

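View pics/side7b.png

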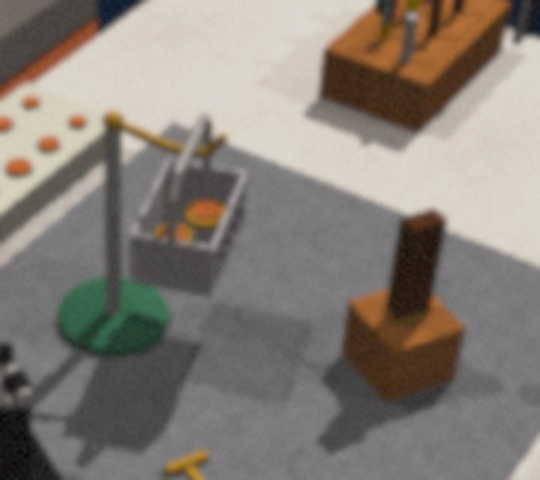

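```bash
python3 - <<'E'
from h import *
c=load("wr7"); im=c[0][112:197,212:297]
im=cv2.convertScaleAbs(im,alpha=1.6)
cv2.imwrite("pics/w7c.png",cv2.cvtColor(cv2.resize(im,None,fx=7,fy=7,interpolation=cv2.INTER_CUBIC),cv2.COLOR_RGB2BGR))
E
```

```text
(no output)
```

View pics/w7c.png

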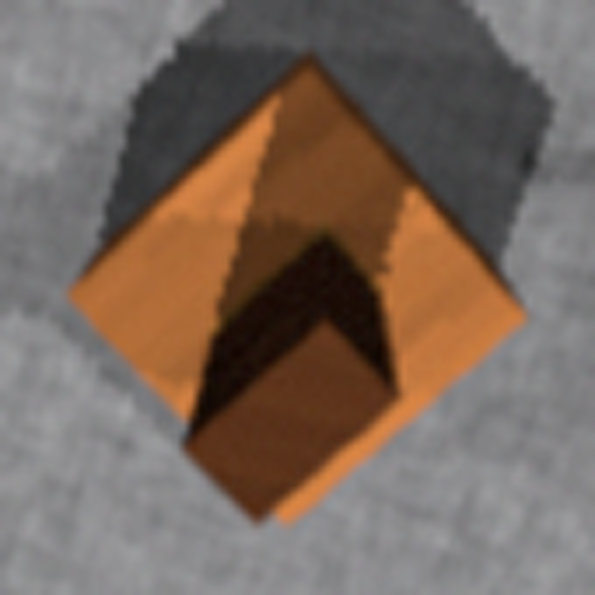

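```bash
python3 - <<'E'
from h import *
c=load("wr7"); f=lambda u,v:((u+.5)/7-.5+212,(v+.5)/7-.5+112)
P=[plane(c,f(*q),.16) for q in[(322,320),(398,393),(260,522),(185,443)]]
ang=lambda d:np.degrees(np.arctan2(d[1],d[0])).round(1)
print("slick ctr",np.mean(P,0),[(np.linalg.norm(P[i]-P[i-1]).round(4),ang(P[i]-P[i-1])) for i in range(4)])
Q=[plane(c,f(*q),.06) for q in[(308,57),(525,318),(283,522),(70,292)]]
print("block",np.mean(Q,0),[(np.linalg.norm(Q[i]-Q[i-1]).round(4),ang(Q[i]-Q[i-1])) for i in range(4)])
d=plane(c,f(323,235),.06);print("foot corner",d)
ctr=np.mean(P,0)
for t in("sc4","si7"): print(t,proj(load(t),ctr),proj(load(t),[ctr[0],ctr[1],.06]))
E
```

```text
slick ctr [ 0.41447762 -0.27219237  0.16      ] [(np.float64(0.0302), np.float64(60.2)), (np.float64(0.0171), np.float64(-26.2)), (np.float64(0.0314), np.float64(-117.9)), (np.float64(0.0181), np.float64(149.7))]
block [ 0.41430537 -0.27211415  0.06      ] [(np.float64(0.07), np.float64(61.5)), (np.float64(0.071), np.float64(-31.4)), (np.float64(0.0693), np.float64(-120.8)), (np.float64(0.0683), np.float64(149.2))]
foot corner [ 0.41528532 -0.25682915  0.06      ]
sc4 [163.3544107  149.21233152] [167.5983295  177.87553047]
si7 [370.16483942 142.49519963] [364.43417218 174.14929456]
```

```bash

python3 -m crank '[{"grip":0,"x":-4.5,"y":-9.4,"z":30,"turn":-10.5},{"grip":0,"x":-4.5,"y":-9.4,"z":60,"turn":-21},{"grip":0,"x":-4.5,"y":-9.4,"z":90,"turn":-31.5},{"grip":0,"x":-4.5,"y":-9.4,"z":110,"turn":-42.2},{"grip":0,"x":-4.5,"y":-9.4,"z":115,"turn":-42.2},{"grip":0,"x":-4.5,"y":-9.4,"z":135,"turn":-42.2},{"grip":0,"x":-4.5,"y":-9.4,"z":160,"turn":-42.2},{"grip":0,"x":-4.5,"y":-9.4,"z":180,"turn":-42.2},{"grip":0,"x":-4.5,"y":-9.4,"z":192,"turn":-42.2},{"grip":0,"x":-4.5,"y":-9.4,"z":192,"turn":-42.2},{"grip":0,"x":-4.5,"y":-9.4,"z":192,"turn":-42.2}]'
python3 - <<'E'
from h import *
for n in ("wrist",):
  c=snap(n,n[:2]+"8")
  cv2.imwrite(f"pics/{n}8b.png",cv2.cvtColor(cv2.resize(c[0],None,fx=1.5,fy=1.5,interpolation=cv2.INTER_CUBIC),cv2.COLOR_RGB2BGR))
E
```

```text
t: 13.58
eef_pos: [0.415, -0.2726, 0.1388]
ee_rot: [[0.499, 0.866, 0.002], [0.866, -0.499, -0.001], [-0.0, 0.002, -1.0]]
contact_force: [-1.2, 0.1, -0.4]
finger_gap: 0.0854
```

View pics/wrist8b.png

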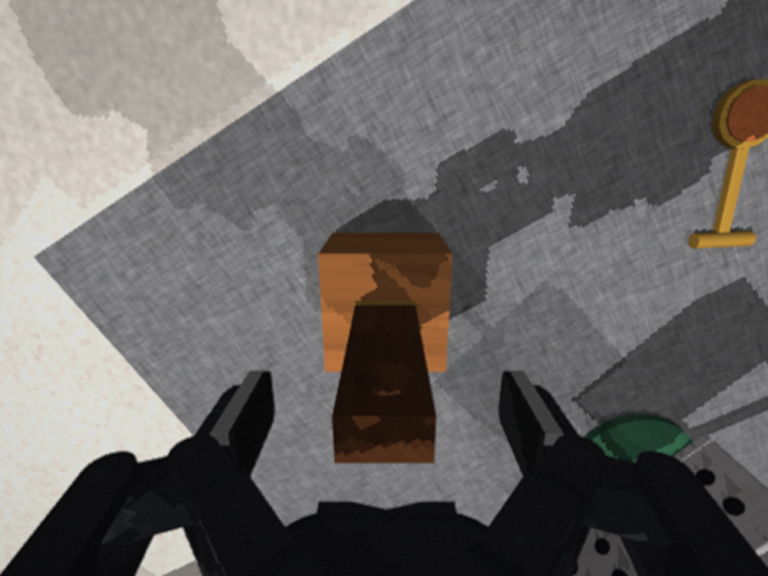

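```bash

python3 -m crank '[{"grip":1,"x":0,"y":0,"z":0,"turn":0},{"grip":1,"x":0,"y":0,"z":0,"turn":0},{"grip":1,"x":0,"y":0,"z":0,"turn":0},{"grip":1,"x":0,"y":0,"z":0,"turn":0},{"grip":1,"x":0,"y":0,"z":0,"turn":0},{"grip":1,"x":0,"y":0,"z":-8,"turn":0},{"grip":1,"x":0,"y":0,"z":-20,"turn":0},{"grip":1,"x":0,"y":0,"z":-35,"turn":0},{"grip":1,"x":0,"y":0,"z":-55,"turn":0},{"grip":1,"x":0,"y":0,"z":-80,"turn":0},{"grip":1,"x":0,"y":0,"z":-100,"turn":0},{"grip":1,"x":0,"y":0,"z":-100,"turn":0}]' 70
python3 - <<'E'
from h import *
s=get_state();R=np.array(s["ee_rot"]);p=np.array(s["eef_pos"])
print(R.T@(np.array([.46,.10,.24])-p)*1e3, np.degrees(np.arctan2(R[1,0],R[0,0])))
for n in ("wrist","side"):
  c=snap(n,n[:2]+"9")
  im=c[0] if n=="wrist" else (c[0][20:230,230:410])
  k=1.5 if n=="wrist" else 2.5
  cv2.imwrite(f"pics/{n}9b.png",cv2.cvtColor(cv2.resize(im,None,fx=k,fy=k,interpolation=cv2.INTER_CUBIC),cv2.COLOR_RGB2BGR))
E
```

```text
t: 15.12
eef_pos: [0.4157, -0.273, 0.241]
ee_rot: [[0.499, 0.866, 0.006], [0.866, -0.499, -0.004], [-0.0, 0.007, -1.0]]
contact_force: [0.4, 0.5, -2.2]
finger_gap: 0.0313
[ 3.45316201e+02 -1.47880302e+02 -1.20917369e-01] 60.04744548105506
```

View pics/wrist9b.png

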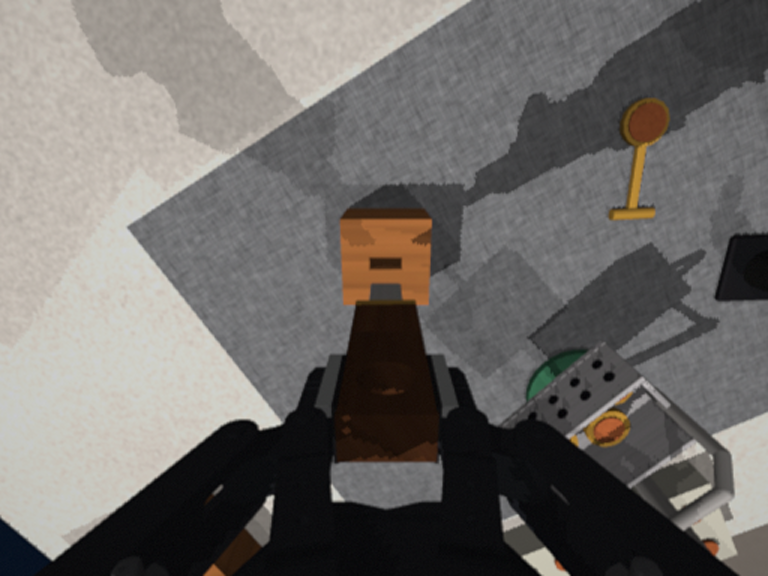

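View pics/side9b.png

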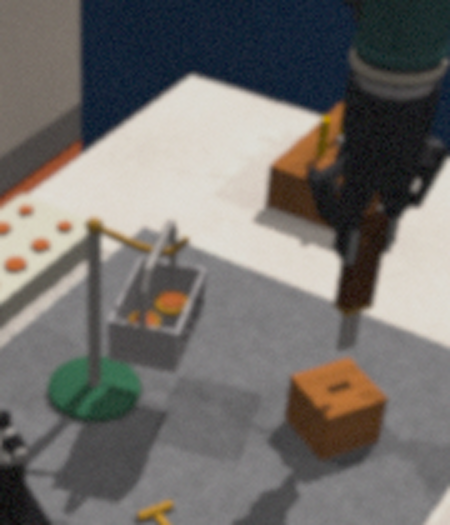

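```bash

python3 -m crank '[{"grip":1,"x":8,"y":-4,"z":-20,"turn":0},{"grip":1,"x":35,"y":-15,"z":-45,"turn":0},{"grip":1,"x":75,"y":-33,"z":-59,"turn":0},{"grip":1,"x":115,"y":-51,"z":-59,"turn":0},{"grip":1,"x":160,"y":-68,"z":-59,"turn":0},{"grip":1,"x":205,"y":-65,"z":-59,"turn":0},{"grip":1,"x":250,"y":-60,"z":-59,"turn":0},{"grip":1,"x":295,"y":-55,"z":-59,"turn":0},{"grip":1,"x":335,"y":-50,"z":-59,"turn":0},{"grip":1,"x":360,"y":-46,"z":-59,"turn":0},{"grip":1,"x":369,"y":-46,"z":-59,"turn":0},{"grip":1,"x":369,"y":-46,"z":-59,"turn":0}]'
python3 -m crank '[{"grip":1,"x":0,"y":0,"z":0,"turn":0}]'
python3 - <<'E'
from h import *
for n in ("wrist","scene"):
  c=snap(n,n[:2]+"10")
  im=c[0]
  cv2.imwrite(f"pics/{n}10b.png",cv2.cvtColor(cv2.resize(im,None,fx=1.5,fy=1.5,interpolation=cv2.INTER_CUBIC),cv2.COLOR_RGB2BGR))
E
```

```text
t: 16.73
eef_pos: [0.5582, 0.0703, 0.2966]
ee_rot: [[0.499, 0.867, -0.0], [0.867, -0.499, -0.002], [-0.002, 0.001, -1.0]]
contact_force: [0.1, -0.4, -1.1]
finger_gap: 0.0311
t: 16.85
eef_pos: [0.5576, 0.069, 0.2964]
ee_rot: [[0.5, 0.866, -0.001], [0.866, -0.5, -0.003], [-0.003, 0.001, -1.0]]
contact_force: [-0.5, 0.3, -1.0]
finger_gap: 0.0312
```

View pics/wrist10b.png

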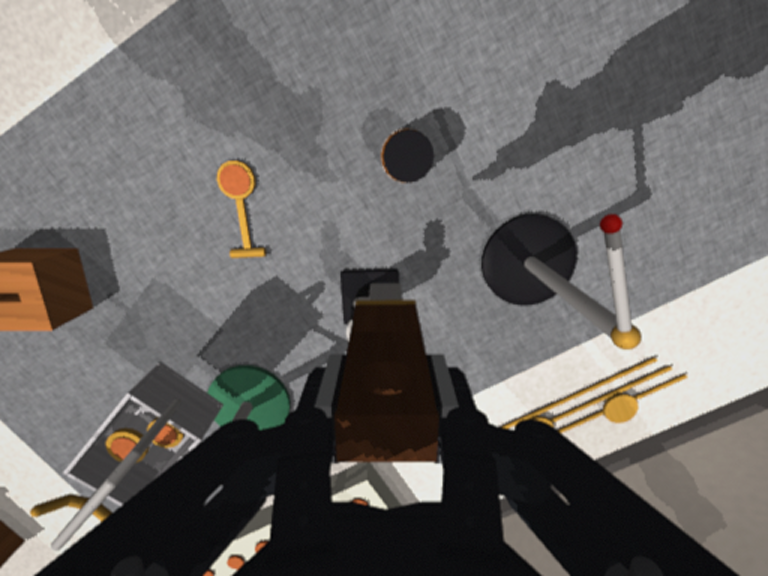

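View pics/scene10b.png

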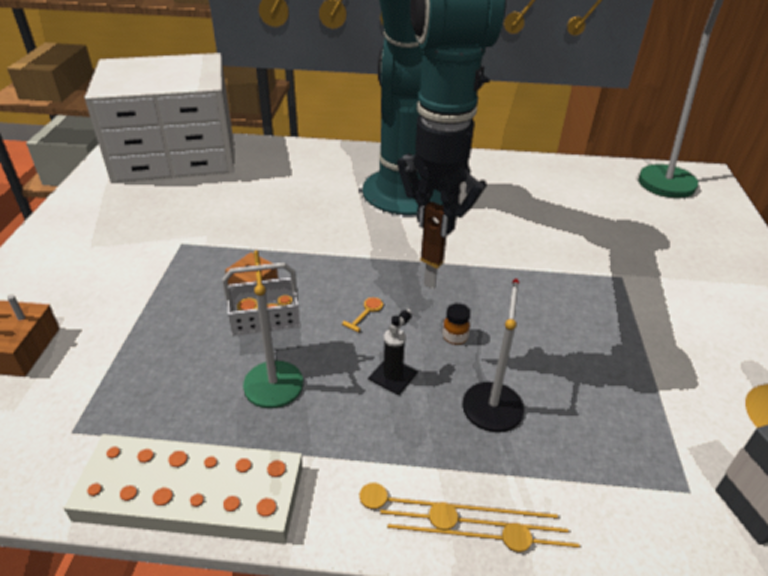

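```bash
python3 - <<'E'
from h import *
c=load("wr10"); h=cv2.cvtColor(c[0],cv2.COLOR_RGB2HSV)
m=(cv2.inRange(h,(0,180,60),(4,255,255))|cv2.inRange(h,(174,180,60),(180,255,255)))
n,l,st,ce=cv2.connectedComponentsWithStats(m);
for i in range(1,n):
    if ce[i][0]>380 and st[i,4]>30: print("red",ce[i],st[i]); tc=ce[i]
m=cv2.inRange(h,(12,150,80),(28,255,255));n,l,st,ce=cv2.connectedComponentsWithStats(m)
for i in range(1,n):
    if 405<ce[i][0]<430 and 215<ce[i][1]<232: print("ball",ce[i],st[i]); bc=ce[i]
bc=bc if 'bc' in dir() else np.array([417,224])
tip=plane(c,tc,.205);ball=plane(c,bc,.190);d=(ball-tip)[:2]
print(tip,ball,np.linalg.norm(d),np.degrees(np.arctan2(d[1],d[0])))
cx=c[0][190:320,210:305];cx=cv2.convertScaleAbs(cx,alpha=2.5)
cv2.imwrite("pics/w10h.png",cv2.cvtColor(cv2.resize(cx,None,fx=4,fy=4,interpolation=cv2.INTER_CUBIC),cv2.COLOR_RGB2BGR))
s=get_state();R=np.array(s["ee_rot"]);p=np.array(s["eef_pos"])
for q in[(0,-.009,0),(.016,-.009,-.022),(-.016,-.009,-.022),(0,-.009,.01),(0,-.009,-.01),(0,-.009,.078)]: print(q,((proj(c,p+R@np.array(q))-[210,190]+.5)*4-.5).round(1))
E
```

```text
red [406.89147287 148.82945736] [400 143  14  12 129]
ball [417.08333333 225.27777778] [408 218  19  14 180]
[0.57557001 0.19788626 0.205     ] [0.65670687 0.18761904 0.19      ] 0.08178389956578729 -7.211988553164381
(0, -0.009, 0) [190.4 252.5]
(0.016, -0.009, -0.022) [331.3 357. ]
(-0.016, -0.009, -0.022) [ 49.2 356.7]
(0, -0.009, 0.01) [190.4 214.6]
(0, -0.009, -0.01) [190.3 295.8]
(0, -0.009, 0.078) [190.6  45.1]
```

View pics/w10h.png

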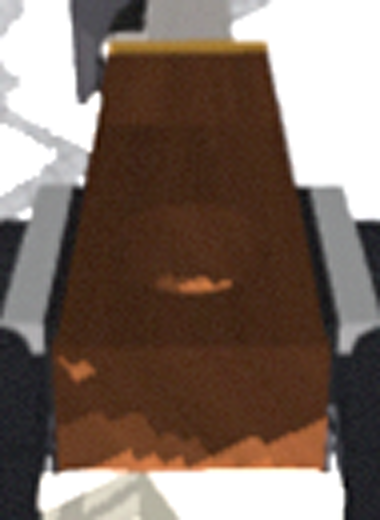

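```bash

python3 -m crank '[{"grip":1,"x":15,"y":-12,"z":0,"turn":-5},{"grip":1,"x":45,"y":-37,"z":0,"turn":-12},{"grip":1,"x":75,"y":-62,"z":0,"turn":-18},{"grip":1,"x":98,"y":-80,"z":0,"turn":-22.8},{"grip":1,"x":104.7,"y":-85.6,"z":0,"turn":-22.8},{"grip":1,"x":104.7,"y":-85.6,"z":10,"turn":-22.8},{"grip":1,"x":104.7,"y":-85.6,"z":35,"turn":-22.8},{"grip":1,"x":104.7,"y":-85.6,"z":65,"turn":-22.8},{"grip":1,"x":104.7,"y":-85.6,"z":85,"turn":-22.8},{"grip":1,"x":104.7,"y":-85.6,"z":90,"turn":-22.8},{"grip":1,"x":104.7,"y":-85.6,"z":90,"turn":-22.8},{"grip":1,"x":104.7,"y":-85.6,"z":90,"turn":-22.8}]'
python3 - <<'E'
from h import *
s=get_state();R=np.array(s["ee_rot"]);p=np.array(s["eef_pos"])
print(R.T@(np.array([.5755,.1975,.205])-p)*1e3,np.degrees(np.arctan2(R[1,0],R[0,0])))
for n in ("side","scene"):
  c=snap(n,n[:2]+"11")
  im=c[0][150:290,120:260] if n=="side" else c[0][120:280,280:440]
  cv2.imwrite(f"pics/{n}11b.png",cv2.cvtColor(cv2.resize(im,None,fx=4,fy=4,interpolation=cv2.INTER_CUBIC)[:580],cv2.COLOR_RGB2BGR))
  print(n,"hole",proj(c,p+R@np.array([0,0,.001])),"tip",proj(c,[.5755,.1975,.205]))
E
```

```text
t: 18.45
eef_pos: [0.5366, 0.2022, 0.2072]
ee_rot: [[0.126, 0.992, 0.001], [0.992, -0.126, -0.002], [-0.002, 0.001, -1.0]]
contact_force: [0.7, 0.2, -1.0]
finger_gap: 0.031
[ 0.29584486 39.18353037  2.2343324 ] 82.74202844227621
side hole [196.179304   227.90422838] tip [182.4550963  217.94851699]
scene hole [344.76832847 176.81321468] tip [343.84092734 187.56606659]
```

View pics/side11b.png

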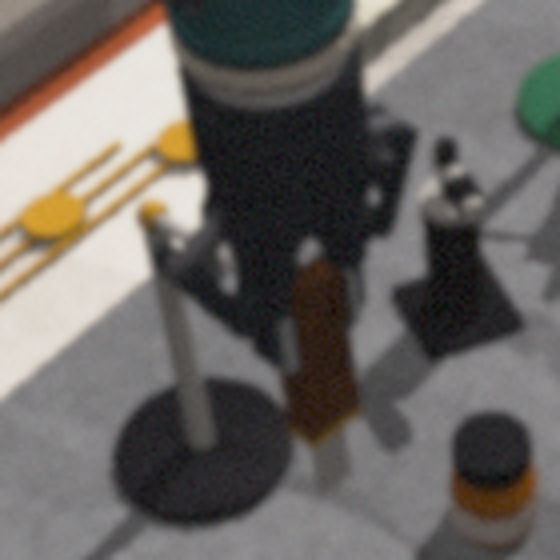

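View pics/scene11b.png

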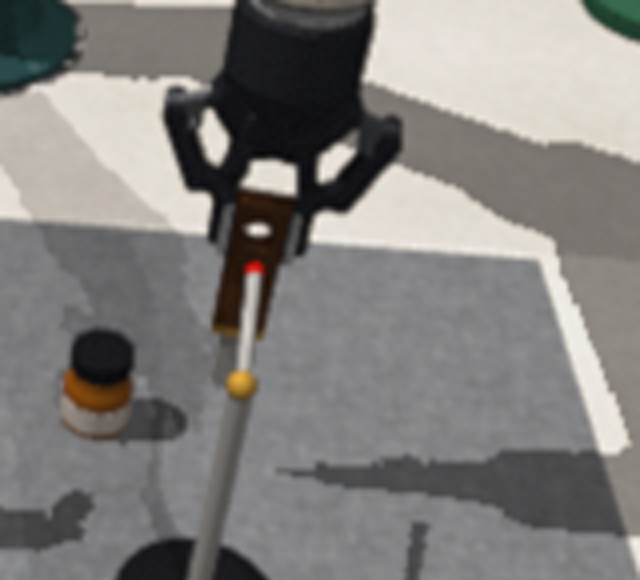

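```bash

python3 -m crank '[{"grip":1,"x":0.3,"y":5,"z":1,"turn":0},{"grip":1,"x":0.3,"y":13,"z":1,"turn":0},{"grip":1,"x":0.3,"y":21,"z":1,"turn":0},{"grip":1,"x":0.3,"y":28,"z":1,"turn":0},{"grip":1,"x":0.3,"y":34,"z":1,"turn":0},{"grip":1,"x":0.3,"y":40,"z":1.2,"turn":0},{"grip":1,"x":0.3,"y":45,"z":2,"turn":0},{"grip":1,"x":0.3,"y":50,"z":3,"turn":0},{"grip":1,"x":0.3,"y":50,"z":3,"turn":0}]'
python3 - <<'E'
from h import *
for n in ("side","scene"):
  c=snap(n,n[:2]+"12")
  im=c[0][150:290,120:260] if n=="side" else c[0][140:240,300:400]
  cv2.imwrite(f"pics/{n}12b.png",cv2.cvtColor(cv2.resize(im,None,fx=4+(n=="scene"),fy=4+(n=="scene"),interpolation=cv2.INTER_CUBIC)[:580],cv2.COLOR_RGB2BGR))
E
```

```text
t: 19.68
eef_pos: [0.5863, 0.1962, 0.204]
ee_rot: [[0.126, 0.992, 0.001], [0.992, -0.126, -0.002], [-0.002, 0.001, -1.0]]
contact_force: [-0.6, -0.6, -1.9]
finger_gap: 0.0312
```

View pics/side12b.png

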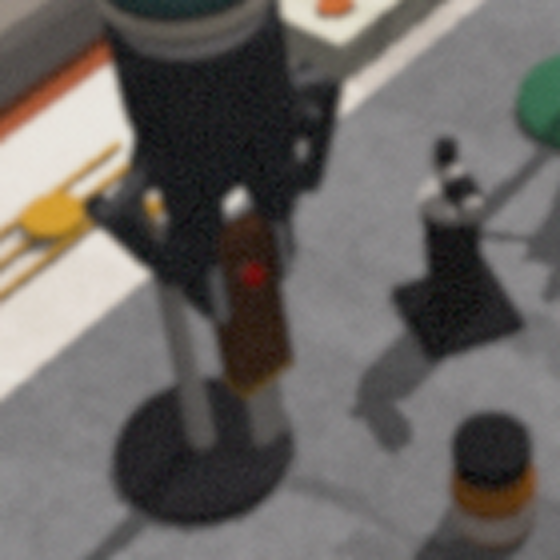

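View pics/scene12b.png

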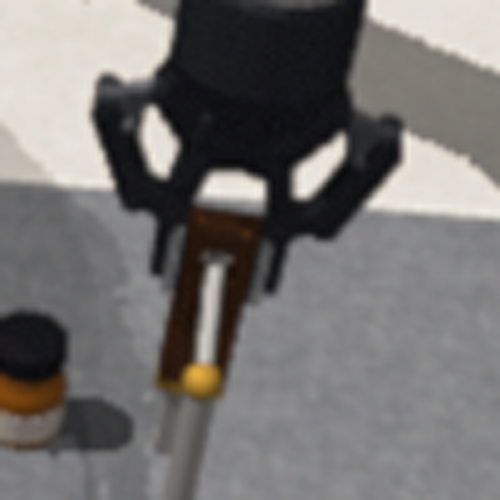

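```bash

python3 -m crank '[{"grip":1,"x":0,"y":6,"z":1.2,"turn":0},{"grip":1,"x":0,"y":12,"z":2.3,"turn":0},{"grip":1,"x":0,"y":18,"z":3.4,"turn":0},{"grip":1,"x":0,"y":23,"z":4.4,"turn":0},{"grip":1,"x":0,"y":23,"z":4.4,"turn":0},{"grip":1,"x":0,"y":23,"z":6.4,"turn":0},{"grip":1,"x":0,"y":23,"z":7.4,"turn":0},{"grip":1,"x":0,"y":23,"z":8,"turn":0},{"grip":1,"x":0,"y":23,"z":8,"turn":0}]'
python3 -m crank '[{"grip":1,"x":0,"y":0,"z":1,"turn":0},{"grip":1,"x":0,"y":0,"z":1,"turn":0}]'

```

```text
t: 20.9
eef_pos: [0.6086, 0.1936, 0.1962]
ee_rot: [[0.126, 0.992, 0.001], [0.992, -0.126, -0.002], [-0.002, 0.001, -1.0]]
contact_force: [0.7, -0.6, -0.6]
finger_gap: 0.0312
t: 21.15
eef_pos: [0.6087, 0.1936, 0.1954]
ee_rot: [[0.126, 0.992, 0.001], [0.992, -0.126, -0.002], [-0.002, 0.001, -1.0]]
contact_force: [-0.9, 0.6, -0.1]
finger_gap: 0.0316
```

```bash

python3 -m crank '[{"grip":1,"x":0,"y":0,"z":1,"turn":0},{"grip":1,"x":0,"y":0,"z":1,"turn":0}]' | grep -E "eef|contact"
python3 -m crank '[{"grip":1,"x":0,"y":0,"z":1,"turn":0},{"grip":1,"x":0,"y":0,"z":1,"turn":0}]' | grep -E "eef|contact"
python3 -m crank '[{"grip":1,"x":0,"y":0,"z":0,"turn":0},{"grip":1,"x":0,"y":0,"z":0,"turn":0}]' | grep -E "eef|contact"
python3 - <<'E'
from h import *
for n in ("side","scene"):
  c=snap(n,n[:2]+"13")
  im=c[0][150:290,120:260] if n=="side" else c[0][140:240,300:400]
  cv2.imwrite(f"pics/{n}13b.png",cv2.cvtColor(cv2.resize(im,None,fx=4+(n=="scene"),fy=4+(n=="scene"),interpolation=cv2.INTER_CUBIC)[:580],cv2.COLOR_RGB2BGR))
E
```

```text
eef_pos: [0.6088, 0.1937, 0.1951]
contact_force: [-1.8, -0.8, 5.5]
eef_pos: [0.6089, 0.1936, 0.1949]
contact_force: [-2.9, -1.0, 6.4]
eef_pos: [0.6089, 0.1937, 0.1951]
contact_force: [-2.0, -0.6, 2.9]
```

View pics/side13b.png

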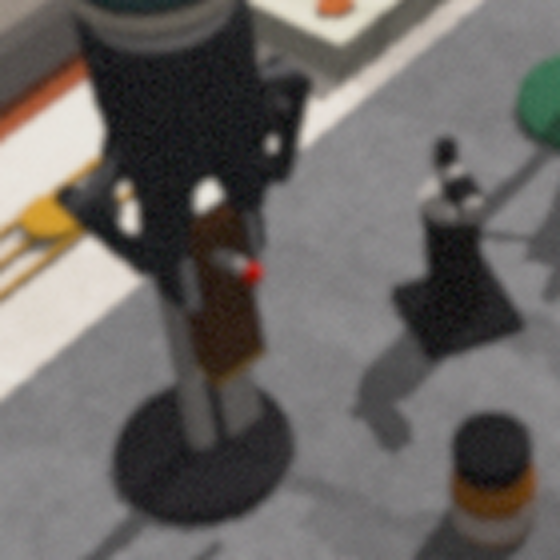

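View pics/scene13b.png

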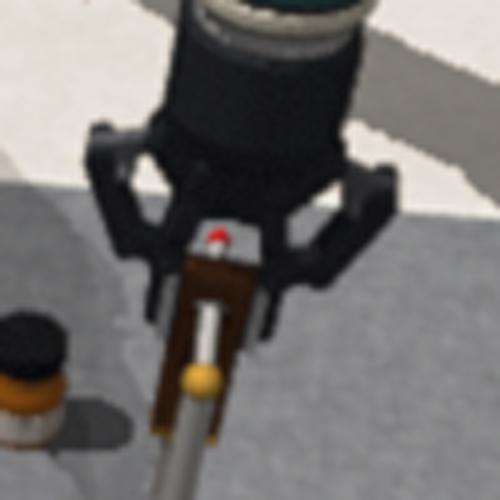

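```bash

python3 -m crank '[{"grip":0.6,"x":0,"y":0,"z":0,"turn":0},{"grip":0.55,"x":0,"y":0,"z":0,"turn":0},{"grip":0.5,"x":0,"y":0,"z":0,"turn":0},{"grip":0.4,"x":0,"y":0,"z":0,"turn":0},{"grip":0.3,"x":0,"y":0,"z":0,"turn":0},{"grip":0.3,"x":0,"y":0,"z":0,"turn":0},{"grip":0.3,"x":0,"y":0,"z":0,"turn":0},{"grip":0.3,"x":0,"y":0,"z":0,"turn":0}]'
python3 - <<'E'
from h import *
for n in ("side","scene","wrist"):
  c=snap(n,n[:2]+"14")
  im=c[0][150:290,120:260] if n=="side" else c[0][140:240,300:400] if n=="scene" else c[0]
  k={"side":4,"scene":5,"wrist":1.5}[n]
  cv2.imwrite(f"pics/{n}14b.png",cv2.cvtColor(cv2.resize(im,None,fx=k,fy=k,interpolation=cv2.INTER_CUBIC)[:580],cv2.COLOR_RGB2BGR))
E
```

```text
t: 23.0
eef_pos: [0.6089, 0.1937, 0.1951]
ee_rot: [[0.126, 0.992, 0.002], [0.992, -0.126, -0.002], [-0.002, 0.002, -1.0]]
contact_force: [0.7, 0.1, 1.0]
finger_gap: 0.0596
```

View pics/side14b.png

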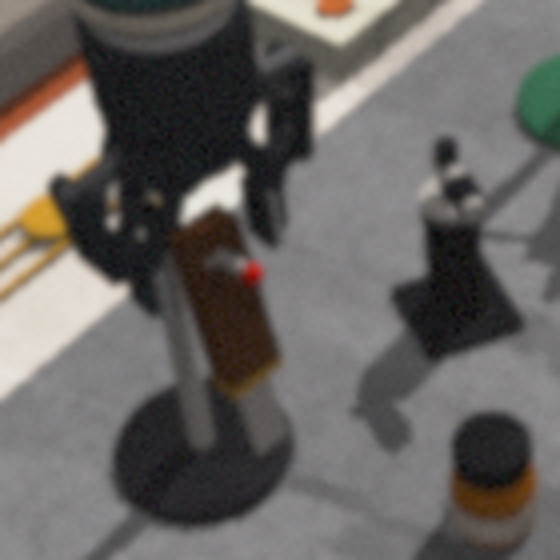

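View pics/scene14b.png

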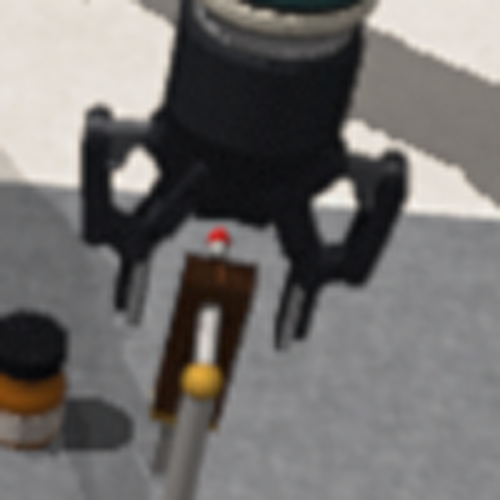

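View pics/wrist14b.png

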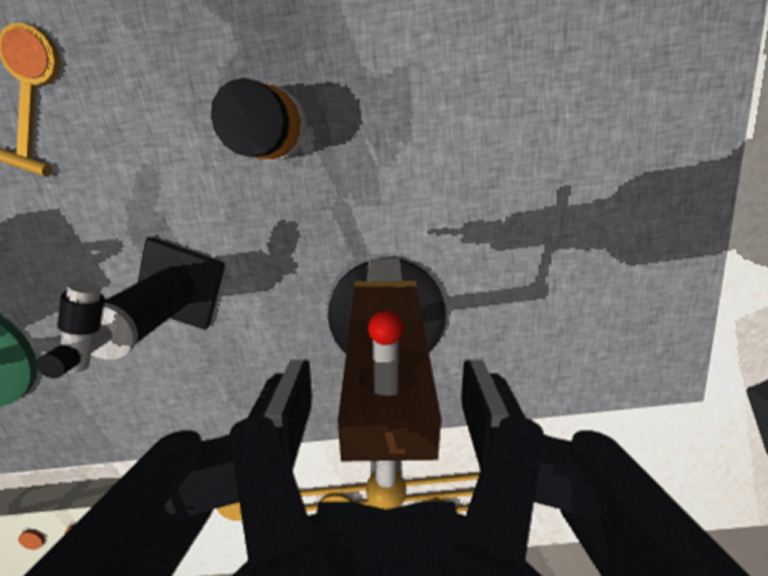

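```bash

python3 -m crank '[{"grip":0.2,"x":0,"y":0,"z":-8,"turn":0},{"grip":0.2,"x":0,"y":0,"z":-20,"turn":0},{"grip":0.2,"x":0,"y":0,"z":-40,"turn":0},{"grip":0.2,"x":0,"y":0,"z":-75,"turn":0},{"grip":0.2,"x":0,"y":0,"z":-110,"turn":0},{"grip":0.2,"x":0,"y":-30,"z":-130,"turn":0},{"grip":0.2,"x":0,"y":-70,"z":-130,"turn":0},{"grip":0.2,"x":0,"y":-95,"z":-130,"turn":0},{"grip":0.2,"x":0,"y":-100,"z":-130,"turn":0},{"grip":0.2,"x":0,"y":-100,"z":-130,"turn":0},{"grip":0.2,"x":0,"y":-100,"z":-130,"turn":0}]'
python3 - <<'E'
from h import *
for n in ("side","scene","wrist"):
  c=snap(n,n[:2]+"15")
  cv2.imwrite(f"pics/{n}15b.png",cv2.cvtColor(cv2.resize(c[0],None,fx=1.5,fy=1.5,interpolation=cv2.INTER_CUBIC)[:580],cv2.COLOR_RGB2BGR))
E
```

```text
t: 24.52
eef_pos: [0.5105, 0.2062, 0.325]
ee_rot: [[0.127, 0.992, 0.003], [0.992, -0.127, -0.002], [-0.002, 0.003, -1.0]]
contact_force: [-1.0, -0.2, 0.6]
finger_gap: 0.0682
```

View pics/side15b.png

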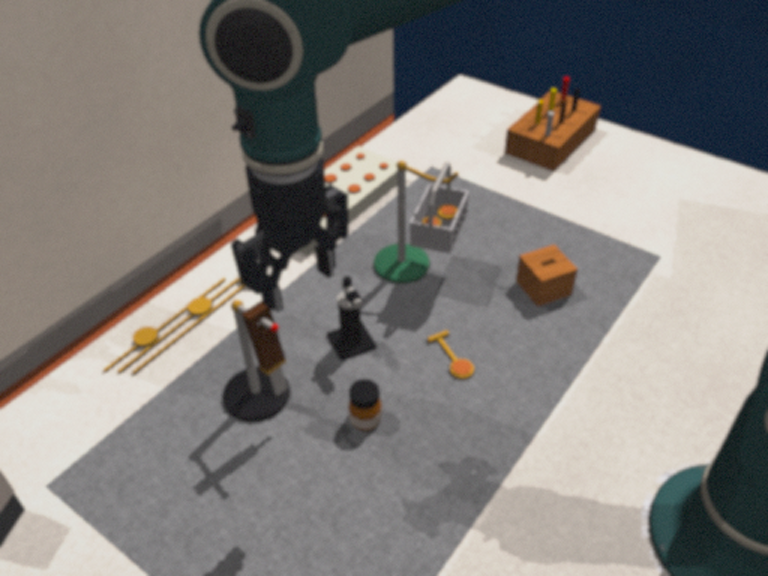

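View pics/scene15b.png

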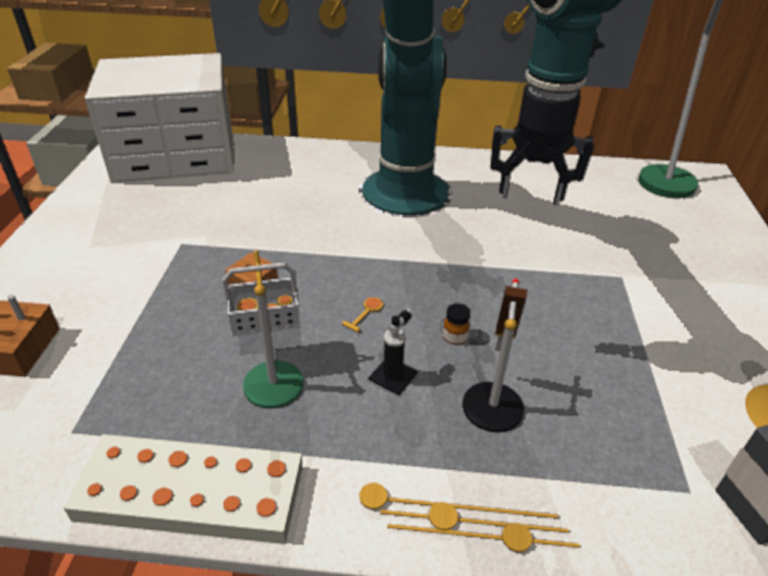

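```bash

python3 -m crank '[{"grip":0.2,"x":0,"y":0,"z":0,"turn":0},{"grip":0.2,"x":0,"y":0,"z":0,"turn":0},{"grip":0.2,"x":0,"y":0,"z":0,"turn":0},{"grip":0.2,"x":0,"y":0,"z":0,"turn":0},{"grip":0.2,"x":0,"y":0,"z":0,"turn":0},{"grip":0.2,"x":0,"y":0,"z":0,"turn":0},{"grip":0.2,"x":0,"y":0,"z":0,"turn":0},{"grip":0.2,"x":0,"y":0,"z":0,"turn":0},{"grip":0.2,"x":0,"y":0,"z":0,"turn":0},{"grip":0.2,"x":0,"y":0,"z":0,"turn":0},{"grip":0.2,"x":0,"y":0,"z":0,"turn":0},{"grip":0.2,"x":0,"y":0,"z":0,"turn":0}]' | head -1
python3 - <<'E'
from h import *
rows=[]
for n,slr,bsr in (("side",(195,255,150,200),(100,170,265,320)),("scene",(180,235,325,355),(165,225,145,205))):
  a=load(n[:2]+"15");c=snap(n,n[:2]+"16")
  for nm,(y0,y1,x0,x1) in(("slick",slr),("basket",bsr)):
    A=a[0][y0:y1,x0:x1];C=c[0][y0:y1,x0:x1]
    sh,resp=cv2.phaseCorrelate(np.float32(cv2.cvtColor(A,7)),np.float32(cv2.cvtColor(C,7)))
    print(n,nm,"shift px",np.round(sh,2),"meandiff",np.abs(A.astype(int)-C).mean().round(2))
s=load("si16")[0][190:265,140:205]; b=load("si16")[0][100:170,260:325]
im=np.hstack([cv2.resize(s,(390,450),interpolation=2),cv2.resize(b,(390,450),interpolation=2)])
cv2.imwrite("pics/fin.png",cv2.cvtColor(im,cv2.COLOR_RGB2BGR))
E
```

```text
t: 26.18
side slick shift px [-0.01 -0.  ] meandiff 2.49
side basket shift px [-0.01  0.02] meandiff 1.63
scene slick shift px [-0.03 -0.05] meandiff 0.63
scene basket shift px [-0.02  0.02] meandiff 0.53
```

View pics/fin.png

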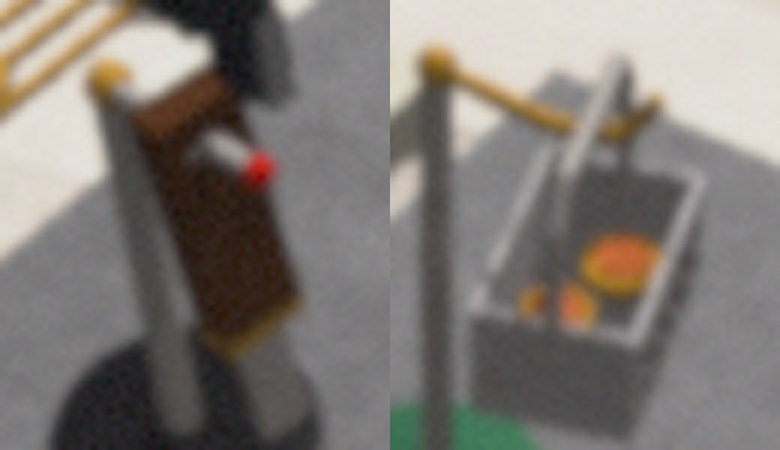

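```bash
python3 -c "
from plant import *
s=get_state();print(s['t'],s['contact_force'])
print(finish_job())"
```

```text
26.275 [-1.15929014 -0.72107862 -0.74862818]
the job is handed in; nothing more can be done
None
```

The job is handed in at t = 26.3 s of the 69 s allowed. I hung the basket first, with the middle of its handle bar in the brass hook. I then lifted the slick from its block and hung it with the red-tipped peg through the hole in its handle.

- **Stillness:** pictures from the scene and side cameras, about 1.6 s apart after release, showed no movement of the basket or the slick (shifts of 0.05 px or less).
- **Clearance:** both hang clear of the bench, and the gripper is about 10 cm back from the peg and above it, touching nothing.
- **Torch, jar and key:** by eye they stand where they were. I did not measure their positions again at the end.
- **Forces:** in the readings after each move the wrist force stayed under about 8 N. I did not track the force between readings.
- **Upright:** the basket hangs level. The slick did not end exactly vertical. It leans by roughly 10° (an estimate, not measured), because it has settled square to the peg's upward slope. I left it so.
- **Measurements:** two checks disagreed slightly. The peg's heading came out between −6.6° and −8.1°, and I used −7.2°. The slick first touched the peg about 1.5 mm higher than I had worked out. Neither got in the way of the fit.

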